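# Set the spacer blade between two wet panels in the carrier

## Task

Make the panel carrier ready to travel: slide its cover fully open, take the yellow-backed spacer blade from its rest and lower it, without dropping it, into the gap between the orange and blue panels until its yellow back sits on the dark combs. Then let go and slide the cover fully shut over it. Leave the blue-backed blade and everything else on the table where they are.

Things in the scene. Friction and masses are not known exactly. Their poses are not given: they have to be found in the camera images.
- carrier: fixed wooden box, 176 (its x) x 308 (its y) x 102 mm tall. Origin on the table under the centre of its compartment (inside 160 mm in x, 136 mm in y, floor 8 mm up); walls 8 mm thick, 86 mm tall at y = -72 and +72, 102 mm tall along both x sides. From y +76 to +232 mm is a closed bay; the cover opens over it
- gap_top (a point): middle of the mouth of the gap, level with the comb tops, 52 mm above the table; axes as the carrier: the gap runs along x, is 9 mm wide in y and 44 mm deep. Its sides: dark wooden combs (x 42 to 76 mm either side of centre, y 4.5 to 30 mm either side) and between them an orange (+y) and a blue (-y) panel, 8 mm thick, tops 46 mm above the table
- cover (a joint): slide of the flat white cover, m: 0 = fully shut, 0.145 = fully open (slid towards the carrier's +y). Cover 158 by 152 by 7 mm, underside 89 mm above the table; friction about 1.5 N; it stays where it is left
- cover_grip (a point): grip point of the cover's black bar handle, which is 90 mm along the carrier's x, 14 mm thick along y, and stands 96 to 126 mm above the table; this point is 116 mm above the table and moves with the cover
- spacer: loose blade with a yellow back, 0.16 kg, 120 mm long (its x), upright. Origin: middle of its lower edge. Steel blade 5 mm thick (y), 0 to 40 mm above the origin (lowest 10 mm: 3 mm thick); on it the yellow back, 20 mm thick, 40 to 70 mm above the origin, too wide for the gap, so it stops the blade at its depth. Grasp the back across its thickness from above
- spacer_shoulder (a point): middle of the underside of the yellow back, 40 mm above the blade's lower edge, axes as the spacer; comes to gap_top when seated
- other_blade: a like blade with a blue back, hanging in the other rest; leave it alone
- rest_a: fixed wooden rest holding the yellow-backed blade: base 150 x 60 x 6 mm, origin under its centre, two pairs of posts 50 mm tall (38 to 58 mm from centre along x, outer faces 18.5 mm either side in y) with a 9 mm gap along x; the back sits on the posts, the blade's origin 10 mm above the table. The two rests may change places
- rest_b: like rest, carries the blue-backed blade
- mug: blue mug, 90 mm tall; loose bystander, leave it
- paint_jar: small paint jar with green cap, 56 mm across, 65 mm tall; loose bystander, leave it
- fruit_bowl: white bowl 200 mm across heaped with fruit, 130 mm tall in all; loose bystander, leave it
- brush: paint brush lying on the table; loose bystander, leave it
- palette_knife: spatula-like palette knife lying on the table; loose bystander, leave it
Not all that is in view belongs to the job. There is more than one size of the spacer; the one meant has the size given above.

How it is judged:
By the outcome, as a careful person would: the job done as asked, in the order asked, and still so for the second after the job is handed in, with the robot touching nothing.
It also fails if it takes over 64 s, if anything falls off the work surface, if the arm or the gripper's body presses on something with over 40 N, if the wrist force passes 120 N, or if a joint passes its speed limit or range.

## Robot

A 7-joint arm with a two-finger parallel gripper is mounted at the origin on the work surface. World frame = base frame: x ahead of the robot, y to its left, z up, the work surface at z = 0. Lengths are in m, angles in rad, forces in N, time in s.
With the tool pointing down it reaches from about 0.4 to 0.925 m from the base axis. Payload 4.1 kg.
Tool frame: the origin (TCP) lies at the very end of the fingers, on their centre line; the grasp point (between the pads) lies 19 mm behind it; z points along the fingers, y is the line along which they close (so a half turn about z gives the same grasp; the last joint's range is limited). The gripper opens to 85 mm and grips with 20 to 120 N. Pads are 22 mm wide; open, the fingers measure 114 mm over their backs; the gripper's body (76 mm by 85 mm) begins 54 mm behind the grasp point. The pads swing forward as they close: fully open they stand 13 mm farther back than shut.
Start: joints at [1.137, 0.398, 0.045, 1.537, -0.019, 1.207, -0.051], TCP at [0.214, -0.614, 0.231] pointing down, gripper open.
Joint ranges: [-2.82, 2.82], [-0.49, 2.23], [-1.37, 1.46], [0, 2.46], [-1.36, 4.5], [0.23, 2], [-2.94, 2.94]. Speed limits (rad/s): [2.57, 2.57, 3.14, 3.14, 3.14, 3.14, 3.14].

## Interface

Orientations are given as a rotation vector (axis times angle).
In Python, from cell import arm, cams gives the robot as it stands.
- The arm moves only by the tool step_arm, never from a script. Its argument "commands" is a list of rows, each a list of 7 numbers: the turn, a rotation vector about the tool's x, y, z in rad, then the shift along the tool's x, y, z in m, then the opening, from 0 (shut) to 1 (fully open). A call has 1 to 12 rows; each row shifts and turns the commanded pose from where the row before left it, along the tool's axes as they then stand; what a row does not reach is not made up. A row lasts 1/10 s, in which the tool goes at most 50 mm and 8.59 degrees, less where a joint would pass 70% of its speed; a pose out of reach is approached as far as the arm can. A call is refused whole if a number of a shift passes 0.05 or a number of a turn 0.15, either way. A call with a gripper value outside its range is refused whole. The fingers move at their own pace and stop on an object; "force" is the grip in N (left out, the last holds). Time passes only in rows, so rows that do not move let the fingers close. It gives the time, the measured TCP pose, the force, the opening and the grip force at its end, in the units of the state.
- arm.observe(): the state, without advancing time (a new reading comes with each control period).
- cams.snapshot(name): name is "side" or "top"; returns a dict with "img" (480x640x3 uint8, blue, green, red), "z_map" (480x640 float32, m along the optical axis (not along the pixel's ray), 0 where there is no reading), "fx", "fy", "cx", "cy" (pixels), "k1" (the pictures are not rectified: a ray, as slopes to the right and down, at radius r is drawn at 1 + k1 r^2 times it, then the intrinsics apply), "camera_from_world" (4x4, takes a point from world to camera coordinates). Camera axes: x right, y down, z forward; pixel columns grow to the right and rows downward; lengths in m; the calibration is good to about 2 mm. A picture is of the moment at which its call begins.
- arm.sign_off(): hands the job in; it is judged then, once.
The state is a dict: "time": time; "joints": joint angles; "dq": joint speeds; "tau": joint torques, N m; "position": TCP position; "tcp_rot": TCP orientation; "wrist_force": force on the tool from outside, world axes, zero at the start; "wrist_torque": the same for the moment, N m; "width": finger opening in m; "gripper_force": force on a finger pad.
Only numpy, scipy, OpenCV 4.12 (cv2) and the standard library are available. Lean on these libraries where they do the work, as an engineer would, in place of code of your own. Each camera call takes 0.05 s, during which the arm holds its last target. There are 200 camera calls.

## Working session

There is one attempt and no reset: what is moved stays moved. The work goes in short steps, Python scripts to look and compute and a tool call to move; the robot and the scene stay as the last step left them, time stands still between calls to the robot, and variables do not carry over. Pictures are saved under pics/ and viewed, at most 10 in all, crops included, and the job is handed in when it is done.

Besides the shell and the picture viewer there is one more tool, called after "Request:" as name(argument=value, ...), one argument or row to a line, values as JSON. step_arm: Moves the arm, as the interface text tells. Its arguments: {"type":"object","properties":{"commands":{"type":"array","items":{"type":"array","items":{"type":"number"}}},"force":{"type":"number"}},"required":["commands"]}

```bash
mkdir -p pics; ls; python3 - <<'E'
from cell import arm,cams
import cv2,numpy as np
for n in("top","side"):
    s=cams.snapshot(n);cv2.imwrite(f"pics/{n}0.png",s["img"]);np.savez(f"pics/{n}0.npz",**s)
    print(n,s["fx"],s["cx"],s["cy"],s["k1"],np.round(s["camera_from_world"],3).tolist())
print(arm.observe())
E
```

```text
pics
top 530.026535058346 320.0140563497252 230.9158742590417 0.04382201160268608 [[0.006, -1.0, 0.004, -0.088], [-0.996, -0.006, -0.084, 0.539], [0.084, -0.004, -0.996, 1.38], [0.0, 0.0, 0.0, 1.0]]
side 457.46137586994956 318.96640168616824 239.87897283889438 -0.07718096808516514 [[-0.994, -0.105, -0.018, 0.544], [-0.068, 0.752, -0.655, 0.146], [0.082, -0.65, -0.755, 1.152], [0.0, 0.0, 0.0, 1.0]]
{'time': 0.1, 'joints': array([ 1.13701557,  0.39910719,  0.04504336,  1.53773694, -0.0186837 ,
        1.20689152, -0.05069005]), 'dq': array([ 0.00034269, -0.00119664, -0.00032057, -0.0033319 ,  0.00251635,
       -0.00097581, -0.0003312 ]), 'tau': array([ 3.79500838e-03, -4.76258683e+01,  1.37052141e+00, -2.54948366e+01,
        1.20730986e-02,  4.98446156e-03, -1.50524670e-05]), 'position': array([ 0.2133976 , -0.61338189,  0.23038209]), 'tcp_rot': array([-3.09600426e+00, -5.23330107e-01,  6.61511943e-04]), 'wrist_force': array([ 0.23082455, -0.48426609,  0.12103629]), 'wrist_torque': array([ 0.01692576,  0.01982761, -0.00834008]), 'gripper_force': 0.0, 'width': 0.08487196707574386}
```

View pics/top0.png

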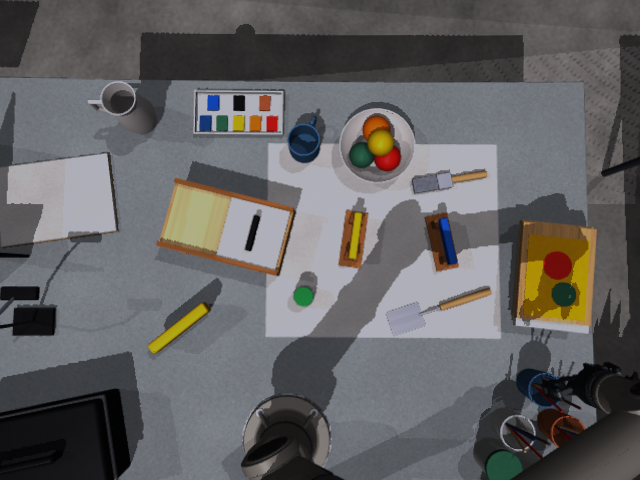

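View pics/side0.png

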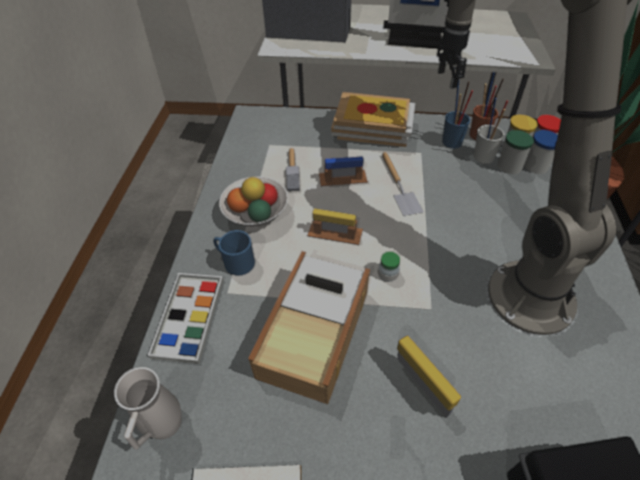

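The top view shows the carrier at (228,226), with the black handle at (253,232) and the bay to its left. There are two yellow candidates:
- The yellow back on the rest at (355,237).
- A long yellow bar lying on the table at (180,328).

The first fits, because it is upright in a rest. I'll measure both and check with a crop.

```bash
cat > h.py <<'E'
import cv2,numpy as np
def cast(s,uv,z):
    K=np.array([[s["fx"],0,s["cx"]],[0,s["fy"],s["cy"]],[0,0,1.]])
    p=cv2.undistortPoints(np.array(uv,float).reshape(-1,1,2),K,np.array([float(s["k1"]),0,0,0]),None,None)[:,0]
    T=s["camera_from_world"];R=T[:3,:3];c=-R.T@T[:3,3]
    d=np.c_[p,np.ones(len(p))]@R
    return c+d*((z-c[2])/d[:,2])[:,None]
def rect(s,lo,hi,roi,z,hsv=True):
    """mask in roi (x0,y0,x1,y1), pixels -> plane z, min area rect in world mm"""
    im=cv2.cvtColor(s["img"],cv2.COLOR_BGR2HSV) if hsv else s["img"]
    m=cv2.inRange(im,np.array(lo),np.array(hi));k=np.zeros_like(m);x0,y0,x1,y1=roi;k[y0:y1,x0:x1]=255
    m&=k
    n,l,st,_=cv2.connectedComponentsWithStats(m);i=1+np.argmax(st[1:,4])
    ys,xs=np.where(l==i)
    P=cast(s,np.c_[xs,ys],z)[:,:2]*1000
    return cv2.minAreaRect(P.astype(np.float32)),P.mean(0),np.median(s["z_map"][ys,xs])
def load(n):
    d=np.load(n);return {k:d[k] for k in d}
E
python3 - <<'E'
from h import *
t=load("pics/top0.npz");s=load("pics/side0.npz")
Y=((22,120,60),(34,255,255))
print("yel",rect(t,*Y,(335,195,375,275),.08));print("bar",rect(t,*Y,(130,290,220,365),.03))
print("yel side",rect(s,*Y,(300,200,365,245),.08))
print("handle",rect(t,(0,0,0),(180,255,60),(235,205,270,260),.126))
print("handle side",rect(s,(0,0,0),(180,255,60),(295,265,355,300),.126))
print("cover",rect(t,(0,0,110),(180,60,255),(190,190,300,270),.096))
print("blue",rect(t,(100,120,30),(125,255,255),(425,205,465,275),.08))
a=cv2.resize(t["img"][160:290,150:380],None,fx=3.4,fy=3.4,interpolation=cv2.INTER_CUBIC)
cv2.imwrite("pics/crop.png",a)
E
```

```text
yel (((524.3475952148438, -173.67880249023438), (20.063678741455078, 118.88157653808594), 81.94525146484375), array([ 523.67330364, -173.57349327]), np.float32(1.3460454))
bar (((285.4318542480469, 279.9729919433594), (31.494916915893555, 178.22393798828125), 39.16122817993164), array([285.22166656, 280.08102738]), np.float32(1.3065956))
yel side (((523.6470947265625, -160.77346801757812), (37.765174865722656, 115.59796142578125), 82.70046997070312), array([ 522.02486997, -160.82375828]), np.float32(1.2465718))
handle (((525.8458251953125, 81.09478759765625), (15.487092018127441, 87.32070922851562), 76.07808685302734), array([525.57148346,  81.15745773]), np.float32(1.3008188))
handle side (((524.4822998046875, 94.97236633300781), (23.934688568115234, 88.05171966552734), 76.20732116699219), array([524.25362985,  95.16544543]), np.float32(1.0459404))
cover (((526.8875732421875, 83.24351501464844), (153.3467254638672, 151.3610076904297), 76.27825927734375), array([526.41499497,  83.09556628]), np.float32(1.3286909))
blue (((512.1549682617188, -406.2848815917969), (117.3590316772461, 24.965341567993164), 11.334980964660645), array([ 511.77077137, -406.63948903]), np.float32(1.3466202))
```

View pics/crop.png

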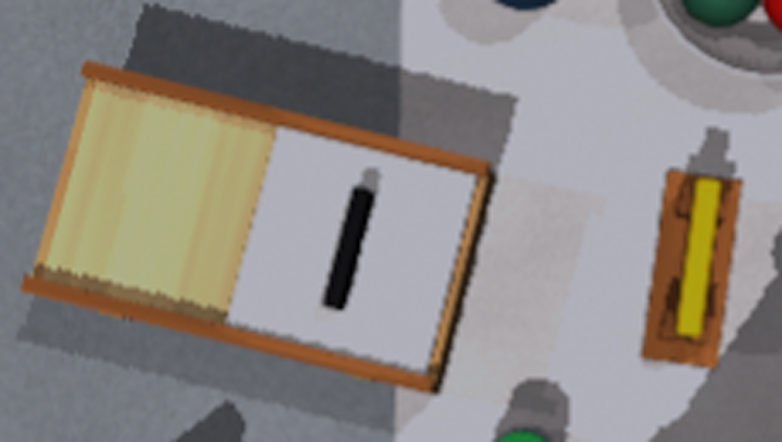

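The yellow back on the rest measures 20 x 119 mm, so that's the spacer. The loose bar measures 31 x 178 mm, so it's the wrong size. The handle is at about (0.5255, 0.081) with yaw -13.9°. I'll open the cover first.

Request:
step_arm(
  commands=[
    [0, 0, 0.1445, 0, 0, 0, 1],
    [0, 0, 0.1445, 0, 0, 0, 1],
    [0, 0, 0.1445, 0, 0, 0, 1],
    [0, 0, 0.1445, 0, 0, 0, 1],
    [0, 0, 0, 0.0085, -0.0468, 0, 0.6],
    [0, 0, 0, 0.0085, -0.0468, 0, 0.6],
    [0, 0, 0, 0.0085, -0.0468, 0, 0.6],
    [0, 0, 0, 0.0085, -0.0468, 0, 0.6],
    [0, 0, 0, 0.0085, -0.0468, 0, 0.6],
    [0, 0, 0, 0.0085, -0.0468, 0, 0.6],
    [0, 0, 0, 0.0085, -0.0468, 0, 0.6],
    [0, 0, 0, 0.0085, -0.0468, 0, 0.6],
  ],
)

```text
time: 1.3
position: [0.37, -0.2649, 0.2312]
tcp_rot: [3.118, -0.381, -0.0]
wrist_force: [0.7, -0.6, -1.0]
width: 0.0511
gripper_force: 0.0
```

Request:
step_arm(
  commands=[
    [0, 0, 0, 0.0085, -0.0468, 0, 0.6],
    [0, 0, 0, 0.0085, -0.0468, 0, 0.6],
    [0, 0, 0, 0.0085, -0.0468, 0, 0.6],
    [0, 0, 0, 0.0085, -0.0468, 0, 0.6],
    [0, 0, 0, 0.0085, -0.0468, 0, 0.6],
    [0, 0, 0, 0.0085, -0.0468, 0, 0.6],
    [0, 0, 0, 0.0085, -0.0468, 0, 0.6],
    [0, 0, 0, 0.0085, -0.0468, 0, 0.6],
    [0, 0, 0, 0, 0, 0, 0.6],
    [0, 0, 0, 0, 0, 0, 0.6],
  ],
)

```text
time: 2.3
position: [0.5256, 0.0812, 0.2306]
tcp_rot: [3.119, -0.376, -0.002]
wrist_force: [-0.7, 0.3, 0.2]
width: 0.0512
gripper_force: 0.0
```

Request:
step_arm(
  commands=[
    [0, 0, 0, 0, 0, 0.04, 0.6],
    [0, 0, 0, 0, 0, 0.04, 0.6],
    [0, 0, 0, 0, 0, 0.03, 0.6],
    [0, 0, 0, 0, 0, 0.018, 0.6],
    [0, 0, 0, 0, 0, 0, 0],
    [0, 0, 0, 0, 0, 0, 0],
    [0, 0, 0, 0, 0, 0, 0],
    [0, 0, 0, 0, 0, 0, 0],
    [0, 0, 0, 0, 0, 0, 0],
  ],
  force=30,
)

```text
time: 3.2
position: [0.5265, 0.08, 0.1044]
tcp_rot: [3.118, -0.381, 0.003]
wrist_force: [-1.4, 0.2, 3.4]
width: 0.0134
gripper_force: 33.1
```

Request:
step_arm(
  commands=[
    [0, 0, 0, 0, -0.01, 0, 0],
    [0, 0, 0, 0, -0.02, 0, 0],
    [0, 0, 0, 0, -0.02, 0, 0],
    [0, 0, 0, 0, -0.02, 0, 0],
    [0, 0, 0, 0, -0.02, 0, 0],
    [0, 0, 0, 0, -0.01, 0, 0],
    [0, 0, 0, 0, -0.01, 0, 0],
    [0, 0, 0, 0, -0.005, 0, 0],
    [0, 0, 0, 0, 0, 0, 0],
  ],
)

```text
time: 4.1
position: [0.5543, 0.1932, 0.1044]
tcp_rot: [-3.117, 0.38, -0.003]
wrist_force: [0.1, 1.3, 4.8]
width: 0.0135
gripper_force: 33.5
```

Request:
step_arm(
  commands=[
    [0, 0, 0, 0, -0.004, 0, 0],
    [0, 0, 0, 0, -0.004, 0, 0],
    [0, 0, 0, 0, -0.004, 0, 0],
    [0, 0, 0, 0, -0.002, 0, 0],
    [0, 0, 0, 0, 0, 0, 0],
  ],
)

```text
time: 4.6
position: [0.5574, 0.2056, 0.1044]
tcp_rot: [-3.118, 0.381, -0.002]
wrist_force: [-0.9, -0.1, 6.8]
width: 0.0133
gripper_force: 33.7
```

Request:
step_arm(
  commands=[
    [0, 0, 0, 0, -0.003, 0, 0],
    [0, 0, 0, 0, -0.003, 0, 0],
    [0, 0, 0, 0, -0.003, 0, 0],
    [0, 0, 0, 0, 0, 0, 0],
  ],
)

```text
time: 5.0
position: [0.5596, 0.2144, 0.1044]
tcp_rot: [-3.118, 0.381, -0.002]
wrist_force: [-2.5, 0.7, 6.4]
width: 0.0134
gripper_force: 33.7
```

Request:
step_arm(
  commands=[
    [0, 0, 0, 0, -0.003, 0, 0],
    [0, 0, 0, 0, -0.003, 0, 0],
    [0, 0, 0, 0, 0, 0, 0],
  ],
)

```text
time: 5.3
position: [0.5606, 0.2188, 0.1044]
tcp_rot: [3.116, -0.382, 0.0]
wrist_force: [-3.7, -2.9, 7.5]
width: 0.0135
gripper_force: 34.0
```

Request:
step_arm(
  commands=[
    [0, 0, 0, 0, -0.003, 0, 0],
    [0, 0, 0, 0, -0.002, 0, 0],
    [0, 0, 0, 0, 0, 0, 0],
  ],
)

```text
time: 5.6
position: [0.5606, 0.2188, 0.1044]
tcp_rot: [3.108, -0.384, -0.005]
wrist_force: [-9.3, -12.1, 16.0]
width: 0.0133
gripper_force: 35.4
```

Force has built up, so the cover is at its open stop. I'll relax, release and rise.

Request:
step_arm(
  commands=[
    [0, 0, 0, 0, 0.005, 0, 0],
    [0, 0, 0, 0, 0, 0, 0.6],
    [0, 0, 0, 0, 0, 0, 0.6],
    [0, 0, 0, 0, 0, 0, 0.6],
    [0, 0, 0, 0, 0, 0, 0.6],
    [0, 0, 0, 0, 0, -0.03, 0.6],
    [0, 0, 0, 0, 0, -0.04, 0.6],
    [0, 0, 0, 0, 0, -0.04, 0.6],
    [0, 0, 0, 0, 0, -0.03, 0.6],
    [0, 0, 0, 0, 0, 0, 0.6],
  ],
)

```text
time: 6.6
position: [0.5632, 0.2217, 0.2485]
tcp_rot: [-3.114, 0.38, -0.013]
wrist_force: [0.4, -0.2, 0.4]
width: 0.0512
gripper_force: 0.0
```

```bash
python3 - <<'E'
from cell import arm,cams
from h import *
for n in("top","side"):
    s=cams.snapshot(n);cv2.imwrite(f"pics/{n}1.png",s["img"]);np.savez(f"pics/{n}1.npz",**s)
t=load("pics/top1.npz");s=load("pics/side1.npz")
a=cv2.resize(t["img"][170:290,150:310],None,fx=5,fy=5,interpolation=cv2.INTER_CUBIC)
cv2.imwrite("pics/crop1.png",a)
b=cv2.resize(s["img"][240:400,240:390],None,fx=3.7,fy=3.7,interpolation=cv2.INTER_CUBIC)
cv2.imwrite("pics/crop1s.png",b)
E
```

```text
(no output)
```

View pics/crop1.png

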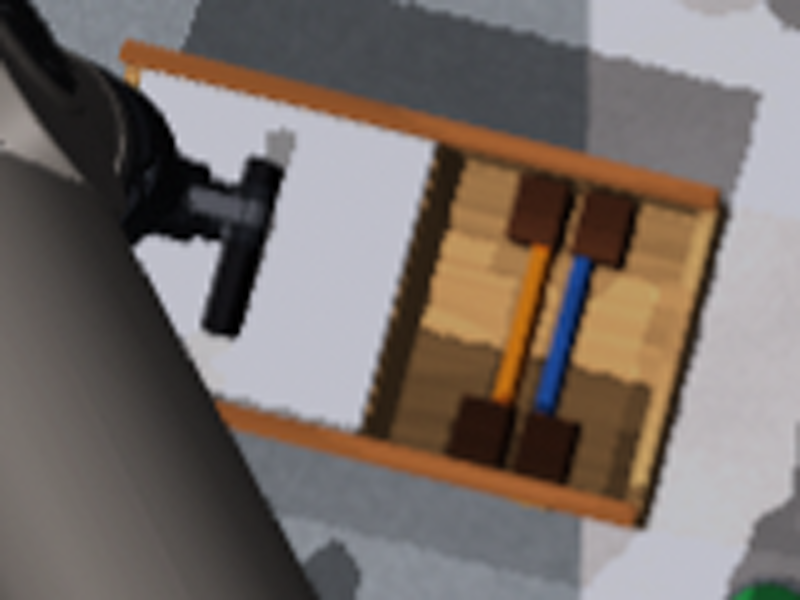

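The crop shows the open compartment. The combs are at about (540,210), (605,230), (480,430) and (548,447), with the orange and blue panels between them. The gap runs between them from about (573,220) to (515,440). Next I'll measure it.

```bash
python3 - <<'E'
from h import *
t=load("pics/top1.npz")
psi=np.radians(-13.9);X=np.array([np.cos(psi),np.sin(psi)]);Yc=np.array([-X[1],X[0]])
x0,y0,x1,y1=225,195,300,275
hsv=cv2.cvtColor(t["img"],cv2.COLOR_BGR2HSV)
def comps(m,z,amin):
    k=np.zeros_like(m);k[y0:y1,x0:x1]=m[y0:y1,x0:x1]
    n,l,st,ce=cv2.connectedComponentsWithStats(k,connectivity=4)
    for i in range(1,n):
        if st[i,4]<amin: continue
        ys,xs=np.where(l==i);P=cast(t,np.c_[xs,ys],z)[:,:2]*1000
        r=cv2.minAreaRect(P.astype(np.float32))
        a=P@X;b=P@Yc
        print(z,ce[i].round(1),st[i,4],"world",P.mean(0).round(1),"rect",np.round(r[1],1),round(r[2],1),"cx",np.percentile(a,[3,50,97]).round(1),"cy",np.percentile(b,[4,50,96]).round(1))
print("orange");comps(cv2.inRange(hsv,(8,200,130),(18,255,255)),.046,20)
print("blue");comps(cv2.inRange(hsv,(100,120,40),(125,255,255)),.046,20)
print("comb");comps(cv2.inRange(t["img"],(0,0,15),(45,50,95))&cv2.inRange(hsv,(0,90,10),(14,255,90)),.052,30)
# sample profile
for c,r in((256,212),(258,231),(246,257)):print(hsv[r,c])
# line profile across gap through combs along crop row 215 and 437
for r in (212,213,214): print([tuple(map(int,t["img"][r,c])) for c in range(250,280)])
E
```

```text
orange
0.046 [253.7 234.4] 91 world [527.1  87.2] rect [ 8.2 81.3] 76.4 cx [453.1 490.  530.6] cy [207.9 211.2 214.8]
blue
0.046 [262.2 236.9] 113 world [520.8  65.1] rect [ 9.6 82.5] 75.0 cx [452.6 489.4 529.6] cy [184.1 188.3 192.5]
comb
0.052 [258.  211.9] 164 world [585.4  76.3] rect [28.8 53.6] 78.5 cx [527.8 550.2 569.2] cy [201.7 214.8 227.6]
0.052 [270.7 215. ] 154 world [577.5  43.3] rect [27.7 40. ] 76.8 cx [532.4 550.3 568.5] cy [168.2 180.6 193.4]
0.052 [252.4 255.7] 361 world [471.6  88.9] rect [65.2 98.9] 76.3 cx [416.5 433.5 490.9] cy [169.3 202.6 228.5]
[  8 171  61]
[ 14 165  79]
[  9 174  38]
[(68, 109, 149), (61, 99, 138), (39, 65, 99), (20, 32, 64), (20, 33, 64), (19, 32, 63), (20, 31, 61), (18, 30, 58), (19, 31, 59), (18, 30, 59), (19, 31, 60), (16, 28, 55), (10, 17, 35), (3, 6, 11), (37, 63, 88), (48, 81, 115), (32, 52, 84), (18, 29, 58), (18, 29, 58), (18, 30, 57), (18, 29, 57), (18, 29, 56), (17, 28, 56), (18, 28, 56), (18, 28, 57), (15, 24, 46), (8, 12, 24), (27, 45, 64), (56, 92, 127), (71, 116, 157)]
[(71, 116, 156), (56, 93, 132), (33, 53, 87), (21, 34, 68), (20, 34, 68), (20, 35, 68), (20, 34, 65), (20, 33, 64), (19, 33, 64), (19, 33, 63), (19, 33, 64), (14, 24, 49), (6, 11, 23), (7, 10, 17), (48, 80, 110), (51, 83, 119), (21, 34, 64), (19, 30, 59), (18, 30, 59), (17, 29, 58), (18, 30, 58), (17, 30, 57), (18, 29, 57), (18, 30, 58), (17, 29, 56), (14, 21, 43), (6, 9, 18), (42, 71, 98), (67, 108, 148), (69, 112, 154)]
[(78, 127, 171), (54, 90, 129), (24, 39, 75), (22, 36, 70), (22, 36, 70), (22, 35, 69), (21, 34, 68), (22, 35, 69), (22, 35, 69), (21, 35, 69), (22, 35, 69), (15, 25, 49), (5, 9, 18), (25, 42, 61), (53, 85, 120), (44, 73, 107), (17, 30, 58), (18, 30, 58), (19, 31, 60), (19, 31, 60), (18, 30, 60), (18, 30, 59), (18, 30, 59), (18, 30, 59), (18, 29, 55), (10, 18, 37), (5, 9, 18), (48, 80, 112), (72, 117, 158), (72, 116, 157)]
```

```bash
python3 - <<'E'
from h import *
t=load("pics/top1.npz")
psi=np.radians(-13.9);X=np.array([np.cos(psi),np.sin(psi)]);Yc=np.array([-X[1],X[0]])
# resample the picture into the carrier frame at z=.052 (0.5mm grid), average along x inside combs, and show red profile over cy
s=t;T=s["camera_from_world"];K=np.array([[s["fx"],0,s["cx"]],[0,s["fy"],s["cy"]],[0,0,1.]])
cy=np.arange(160,240,1.)
def prof(a0,a1,z):
    A,B=np.meshgrid(np.arange(a0,a1,2.),cy)
    W=np.concatenate([(A[...,None]*X+B[...,None]*Yc)/1000,np.full(A.shape+(1,),z)],-1).reshape(-1,3)
    r,_=cv2.Rodrigues(T[:3,:3]);p,_=cv2.projectPoints(W,r,T[:3,3],K,np.array([float(s["k1"]),0,0,0]))
    p=p.reshape(A.shape+(2,)).astype(np.float32)
    return cv2.remap(s["img"],p[...,0],p[...,1],cv2.INTER_LINEAR).mean(1)
u=prof(538,562,.052);l=prof(422,442,.052);m=prof(465,520,.046)
for i,c in enumerate(cy): print(int(c),u[i].astype(int)[2],l[i].astype(int)[2],m[i].astype(int))
# extents in cx of combs
E
```

```text
160 156 101 [ 82 131 170]
161 156 101 [ 82 131 169]
162 153 100 [ 82 131 169]
163 146 96 [ 82 131 170]
164 133 89 [ 82 132 170]
165 112 77 [ 82 132 171]
166 85 61 [ 82 132 171]
167 55 43 [ 82 132 171]
168 34 29 [ 83 132 171]
169 27 23 [ 83 133 172]
170 34 24 [ 82 132 172]
171 43 29 [ 82 132 171]
172 52 33 [ 82 131 171]
173 57 36 [ 81 130 170]
174 61 38 [ 81 130 169]
175 63 38 [ 80 129 168]
176 63 38 [ 80 129 168]
177 63 38 [ 79 127 165]
178 63 38 [ 76 121 158]
179 63 38 [ 70 110 145]
180 63 38 [ 61  94 124]
181 63 38 [52 73 96]
182 63 38 [44 51 62]
183 63 38 [44 34 32]
184 63 38 [57 30 17]
185 62 38 [78 36 15]
186 63 38 [100  46  18]
187 63 38 [118  55  22]
188 63 38 [131  61  24]
189 63 38 [137  65  26]
190 63 38 [138  67  29]
191 63 38 [134  69  37]
192 63 38 [125  74  55]
193 67 39 [114  81  77]
194 78 43 [ 99  89 100]
195 94 49 [ 86  98 121]
196 108 55 [ 76 106 138]
197 112 57 [ 73 113 150]
198 109 56 [ 74 118 157]
199 94 50 [ 74 119 159]
200 68 38 [ 70 114 153]
201 39 26 [ 62 102 140]
202 23 20 [ 49  85 121]
203 21 19 [34 63 96]
204 28 22 [19 44 76]
205 39 27 [ 9 37 73]
206 48 31 [ 7 44 89]
207 56 35 [  9  60 116]
208 60 37 [ 12  77 142]
209 63 38 [ 14  92 165]
210 63 38 [ 16 102 180]
211 63 38 [ 17 108 188]
212 63 38 [ 18 110 189]
213 62 38 [ 22 110 187]
214 63 38 [ 30 109 182]
215 63 38 [ 39 109 175]
216 63 38 [ 48 109 166]
217 63 38 [ 58 110 160]
218 63 38 [ 66 113 157]
219 63 38 [ 71 117 159]
220 63 38 [ 75 121 162]
221 63 38 [ 77 124 166]
222 63 38 [ 78 126 168]
223 63 38 [ 78 126 168]
224 63 38 [ 78 125 167]
225 62 38 [ 77 125 166]
226 63 38 [ 77 125 166]
227 65 39 [ 77 125 166]
228 71 41 [ 78 125 167]
229 84 47 [ 78 126 167]
230 102 55 [ 78 126 168]
231 120 64 [ 79 127 169]
232 136 74 [ 79 127 169]
233 148 83 [ 79 128 170]
234 154 89 [ 80 129 171]
235 156 93 [ 81 130 172]
236 157 95 [ 81 130 173]
237 157 96 [ 81 131 173]
238 157 96 [ 81 131 173]
239 157 96 [ 81 131 173]
```

```bash
cat >> h.py <<'E'
def prof(s,psi,a,b,z):
    """mean BGR over a (mm along x axis of yaw psi deg) for each b (mm along its y), plane z"""
    q=np.radians(psi);X=np.array([np.cos(q),np.sin(q)]);Y=np.array([-X[1],X[0]])
    T=s["camera_from_world"];K=np.array([[s["fx"],0,s["cx"]],[0,s["fy"],s["cy"]],[0,0,1.]])
    A,B=np.meshgrid(a,b)
    W=np.concatenate([(A[...,None]*X+B[...,None]*Y)/1000,np.full(A.shape+(1,),z)],-1).reshape(-1,3)
    r,_=cv2.Rodrigues(T[:3,:3]);p,_=cv2.projectPoints(W,r,T[:3,3],K,np.array([float(s["k1"]),0,0,0]))
    p=p.reshape(A.shape+(2,)).astype(np.float32)
    return cv2.remap(s["img"],p[...,0],p[...,1],cv2.INTER_LINEAR)
E
python3 - <<'E'
from h import *
t=load("pics/top1.npz")
b=np.arange(325,372)
print("handle",list(zip(b.tolist(),prof(t,-13.9,np.arange(450,480,2.),b,.126).mean(1)[:,2].astype(int).tolist())))
Y=((22,120,60),(34,255,255))
r=rect(t,*Y,(335,195,375,275),.08);print(r)
psi=r[0][2]-90
q=np.radians(psi);X=np.array([np.cos(q),np.sin(q)]);Yv=np.array([-X[1],X[0]])
c=np.array(r[0][0]);print(psi,c@X,c@Yv)
b=np.arange(int(c@Yv)-18,int(c@Yv)+18)
p=prof(t,psi,c@X+np.arange(-45,45,2.),b,.08).mean(1).astype(int)
for i,j in zip(b,p):print(i,j)
a=np.arange(int(c@X)-70,int(c@X)+70)
p=prof(t,psi,a,c@Yv+np.arange(-5,6.),.08).mean(0).astype(int)
print([(int(i),j.tolist()) for i,j in zip(a,p) if abs(abs(i-c@X)-60)<6])
E
```

```text
handle [(325, 190), (326, 190), (327, 189), (328, 187), (329, 180), (330, 166), (331, 135), (332, 84), (333, 38), (334, 11), (335, 4), (336, 3), (337, 4), (338, 6), (339, 9), (340, 13), (341, 17), (342, 19), (343, 19), (344, 19), (345, 18), (346, 18), (347, 18), (348, 21), (349, 33), (350, 54), (351, 86), (352, 125), (353, 160), (354, 183), (355, 189), (356, 190), (357, 190), (358, 190), (359, 190), (360, 190), (361, 190), (362, 190), (363, 190), (364, 190), (365, 190), (366, 189), (367, 188), (368, 185), (369, 183), (370, 178), (371, 171)]
(((524.4150390625, -173.39547729492188), (20.39665985107422, 118.82795715332031), 82.64759826660156), array([ 523.14286881, -173.57978962]), np.float32(1.3458887))
-7.3524017333984375 542.2929207874279 -104.85949077264141
-122 [ 42  81 140]
-121 [ 40  77 134]
-120 [ 38  74 127]
-119 [ 36  70 121]
-118 [ 33  66 114]
-117 [ 28  68 111]
-116 [ 24  79 117]
-115 [ 19  98 132]
-114 [ 15 118 148]
-113 [ 13 138 165]
-112 [ 14 153 179]
-111 [ 15 163 187]
-110 [ 16 167 190]
-109 [ 16 169 190]
-108 [ 16 168 190]
-107 [ 16 167 189]
-106 [ 15 164 186]
-105 [ 1
[... 158 characters left out ...]
]
-96 [ 10  82 108]
-95 [14 68 95]
-94 [18 57 88]
-93 [22 52 86]
-92 [25 52 89]
-91 [27 53 92]
-90 [27 53 92]
-89 [26 51 89]
-88 [24 48 83]
-87 [22 43 76]
[(477, [35, 66, 114]), (478, [34, 63, 108]), (479, [32, 61, 101]), (480, [29, 64, 99]), (481, [26, 71, 101]), (482, [21, 89, 119]), (483, [16, 109, 138]), (484, [13, 128, 157]), (485, [13, 144, 174]), (486, [14, 157, 187]), (487, [15, 161, 190]), (488, [16, 162, 190]), (597, [13, 131, 152]), (598, [13, 127, 149]), (599, [13, 122, 144]), (600, [17, 111, 134]), (601, [26, 98, 121]), (602, [42, 89, 110]), (603, [63, 90, 107]), (604, [85, 94, 105]), (605, [100, 102, 110]), (606, [112, 112, 117]), (607, [120, 118, 121]), (608, [120, 118, 121])]
```

Far-edge estimates put the gap at carrier y = 200.5, x = 491.3 mm. The spacer centre is about (0.524, -0.173), yaw -7.5°. I'll move over it.

Request:
step_arm(
  commands=[
    [0, 0, -0.11, 0, 0, 0, 0.6],
    [0, 0, 0, 0.0015, 0.044, 0, 0.6],
    [0, 0, 0, 0.0015, 0.044, 0, 0.6],
    [0, 0, 0, 0.0015, 0.044, 0, 0.6],
    [0, 0, 0, 0.0015, 0.044, 0, 0.6],
    [0, 0, 0, 0.0015, 0.044, 0, 0.6],
    [0, 0, 0, 0.0015, 0.044, 0, 0.6],
    [0, 0, 0, 0.0015, 0.044, 0, 0.6],
    [0, 0, 0, 0.0015, 0.044, 0, 0.6],
    [0, 0, 0, 0.0015, 0.044, 0, 0.6],
    [0, 0, 0, 0, 0, 0, 0.6],
    [0, 0, 0, 0, 0, 0, 0.6],
  ],
)

```text
time: 7.9
position: [0.52, -0.1753, 0.2413]
tcp_rot: [-3.133, 0.214, 0.006]
wrist_force: [0.5, -0.2, 0.8]
width: 0.0513
gripper_force: 0.0
```

Request:
step_arm(
  commands=[
    [0, 0, 0, 0.0043, -0.0028, 0.02, 0.6],
    [0, 0, 0, 0, 0, 0.04, 0.6],
    [0, 0, 0, 0, 0, 0.04, 0.6],
    [0, 0, 0, 0, 0, 0.03, 0.6],
    [0, 0, 0, 0, 0, 0.02, 0.6],
    [0, 0, 0, 0, 0, 0.02, 0.6],
    [0, 0, 0, 0, 0, 0.01, 0.6],
    [0, 0, 0, 0, 0, 0.01, 0.6],
    [0, 0, 0, 0, 0, 0, 0.6],
  ],
)

```text
time: 8.8
position: [0.5253, -0.1711, 0.0522]
tcp_rot: [-3.134, 0.207, 0.003]
wrist_force: [-0.8, -0.1, -0.4]
width: 0.051
gripper_force: 0.0
```

```bash
cat >> h.py <<'E'
from scipy.spatial.transform import Rotation as Ro
def delta(o,target,psi):
    """tool-frame turn and then shift (in the turned frame) from state o to target, tool down, yaw psi deg"""
    R=Ro.from_rotvec(o["tcp_rot"]);G=Ro.from_euler("z",psi,degrees=True)*Ro.from_euler("x",180,degrees=True)
    return (R.inv()*G).as_rotvec().round(4),G.inv().apply(np.array(target)-o["position"]).round(4)
E
python3 - <<'E'
from cell import arm
from h import *
o=arm.observe();print(o["position"],o["wrist_force"],delta(o,[.524,-.173,.051],-7.6))
E
```

```text
[ 0.52532721 -0.17111781  0.05218741] [-0.75446519 -0.05973402 -0.43041498] (array([-0.0007,  0.0022,  0.0008]), array([-0.0011,  0.002 ,  0.0012]))
```

Request:
step_arm(
  commands=[
    [-0.0007, 0.002, 0.001, -0.001, 0.002, 0.0012, 0.6],
    [0, 0, 0, 0, 0, 0, 0],
    [0, 0, 0, 0, 0, 0, 0],
    [0, 0, 0, 0, 0, 0, 0],
    [0, 0, 0, 0, 0, 0, 0],
    [0, 0, 0, 0, 0, 0, 0],
  ],
  force=50,
)

```text
time: 9.4
position: [0.5255, -0.1743, 0.053]
tcp_rot: [3.133, -0.211, 0.006]
wrist_force: [-0.1, 0.2, 5.9]
width: 0.0193
gripper_force: 49.8
```

Request:
step_arm(
  commands=[
    [0, 0, 0, 0, 0, -0.008, 0],
    [0, 0, 0, 0, 0, -0.015, 0],
    [0, 0, 0, 0, 0, -0.02, 0],
    [0, 0, 0, 0, 0, -0.03, 0],
    [0, 0, 0, 0, 0, -0.03, 0],
    [0, 0, 0, 0, 0, -0.03, 0],
    [0, 0, 0, 0, 0, -0.03, 0],
    [0, 0, 0, 0, 0, 0, 0],
    [0, 0, 0, 0, 0, 0, 0],
  ],
)

```text
time: 10.3
position: [0.5242, -0.1739, 0.2152]
tcp_rot: [3.133, -0.211, 0.003]
wrist_force: [-0.2, -0.2, -2.9]
width: 0.0194
gripper_force: 49.0
```

```bash
python3 - <<'E'
from cell import arm
from h import *
o=arm.observe();print(o["position"],o["wrist_force"],o["width"],delta(o,[.5251,.0768,.215],-13.9))
E
```

```text
[ 0.52417049 -0.17391169  0.21521691] [-0.19766883 -0.19491534 -2.94127027] 0.019353667453517867 (array([ 0.0009, -0.0023,  0.1084]), array([-5.930e-02, -2.436e-01,  2.000e-04]))
```

Request:
step_arm(
  commands=[
    [0.0009, -0.0023, 0.1084, 0, 0, 0, 0],
    [0, 0, 0, -0.0084, -0.0348, 0, 0],
    [0, 0, 0, -0.0084, -0.0348, 0, 0],
    [0, 0, 0, -0.0084, -0.0348, 0, 0],
    [0, 0, 0, -0.0084, -0.0348, 0, 0],
    [0, 0, 0, -0.0084, -0.0348, 0, 0],
    [0, 0, 0, -0.0084, -0.0348, 0, 0],
    [0, 0, 0, -0.0084, -0.0348, 0, 0],
    [0, 0, 0, 0, 0, 0, 0],
    [0, 0, 0, 0, 0, 0, 0],
  ],
)

```text
time: 11.3
position: [0.5245, 0.0771, 0.2134]
tcp_rot: [3.118, -0.376, -0.006]
wrist_force: [0.7, -1.6, -1.2]
width: 0.0191
gripper_force: 49.2
```

```bash
python3 - <<'E'
from cell import arm,cams
from h import *
o=arm.observe();print(o["position"],o["wrist_force"],o["width"],delta(o,[.5251,.0768,.115],-13.9))
t=cams.snapshot("top");s=cams.snapshot("side")
np.savez("pics/top2.npz",**t);np.savez("pics/side2.npz",**s)
a=cv2.resize(t["img"][170:290,190:310],None,fx=4,fy=4,interpolation=cv2.INTER_CUBIC)
b=cv2.resize(s["img"][210:370,270:370],None,fx=3,fy=3,interpolation=cv2.INTER_CUBIC)
cv2.imwrite("pics/c2.png",np.hstack([a,b]))
E
```

```text
[0.52448787 0.07712873 0.21336567] [ 0.70334703 -1.59118734 -1.15966919] 0.019149848155190073 (array([0.0015, 0.0036, 0.0027]), array([0.0007, 0.0002, 0.0984]))
```

View pics/c2.png

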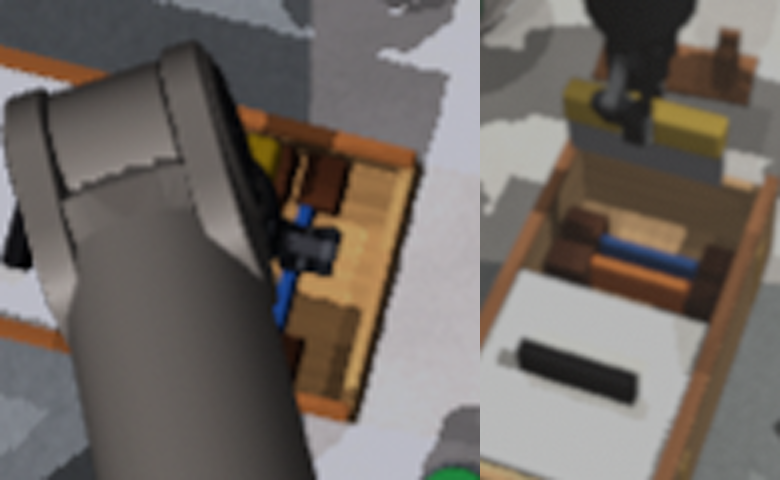

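The held blade hangs level over the carrier. In the side half the yellow back is at (645,120) in the crop, with the orange and blue panels visible below. I'll lower it to just above the combs and check.

Request:
step_arm(
  commands=[
    [0.0015, 0.0036, 0.0027, 0.0007, 0.0002, 0.03, 0],
    [0, 0, 0, 0, 0, 0.03, 0],
    [0, 0, 0, 0, 0, 0.025, 0],
    [0, 0, 0, 0, 0, 0.02, 0],
    [0, 0, 0, 0, 0, 0, 0],
    [0, 0, 0, 0, 0, 0, 0],
  ],
)

```text
time: 12.0
position: [0.5268, 0.0751, 0.1101]
tcp_rot: [-3.117, 0.387, -0.004]
wrist_force: [-0.2, -0.3, -1.4]
width: 0.0193
gripper_force: 49.2
```

```bash
python3 - <<'E'
from cell import arm,cams
from h import *
o=arm.observe();print(o["position"],o["wrist_force"],delta(o,[.5251,.0768,.1],-13.9))
s=cams.snapshot("side");t=cams.snapshot("top")
np.savez("pics/side3.npz",**s);np.savez("pics/top3.npz",**t)
b=cv2.resize(s["img"][230:340,270:370],None,fx=5,fy=5,interpolation=cv2.INTER_CUBIC)
cv2.imwrite("pics/c3.png",b)
E
```

```text
[0.52679158 0.07512466 0.11010025] [-0.22351544 -0.25881512 -1.3550849 ] (array([-0.0011, -0.0028, -0.0047]), array([-0.002 , -0.0012,  0.0101]))
```

View pics/c3.png

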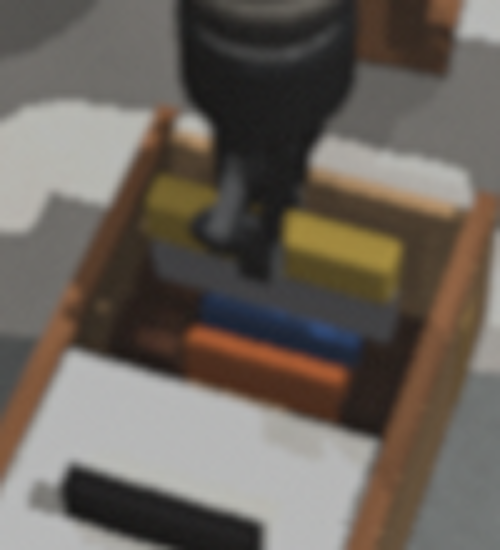

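```bash
python3 - <<'E'
from cell import arm,cams
from h import *
P=[]
for i in range(6):
    cams.snapshot("top");o=arm.observe();P.append(o["position"])
print(np.mean(P,0),np.std(P,0)); 
q=np.radians(-13.9);X=np.array([np.cos(q),np.sin(q)]);Y=np.array([-X[1],X[0]]);m=np.mean(P,0)[:2]*1000
print("tcp cx cy",m@X,m@Y)
s1=load("pics/side1.npz");s3=load("pics/side3.npz")
b=np.arange(160,245)
A=prof(s1,-13.9,np.arange(540,562,2.),b,.052).mean(1).astype(int)[:,2]
B=prof(s1,-13.9,np.arange(424,444,2.),b,.052).mean(1).astype(int)[:,2]
C=prof(s1,-13.9,np.arange(470,515,2.),b,.046).mean(1).astype(int)
D=prof(s3,-13.9,np.arange(440,470,2.),b,.137).mean(1).astype(int)
E=prof(s3,-13.9,np.arange(530,548,2.),b,.137).mean(1).astype(int)
for i in range(len(b)): print(b[i],A[i],B[i],C[i],D[i],E[i])
for bb in (200,):
    for r,z in((D,.137),): pass
E
```

```text
[0.52752507 0.07635317 0.11120823] [2.86762744e-04 9.58891716e-05 2.80914937e-04]
tcp cx cy 493.7351058623241 200.84359958056555
160 73 81 [ 77 106 132] [156 165 172] [107 114 118]
161 77 80 [ 82 113 140] [150 162 172] [106 115 122]
162 80 80 [ 85 117 146] [143 158 172] [105 116 125]
163 82 79 [ 87 121 150] [135 154 172] [101 115 128]
164 83 78 [ 89 123 153] [126 149 171] [ 97 115 130]
165 83 77 [ 90 124 154] [118 145 170] [ 92 113 132]
166 81 76 [ 90 125 155] [109 140 168] [ 87 111 132]
167 78 76 [ 90 125 155] [102 134 164] [ 82 107 130]
168 74 74 [ 90 125 155] [ 95 128 158] [ 78 103 127]
169 70 73 [ 90 125 155] [ 88 120 149] [ 73  99 122]
170 66 70 [ 91 125 156] [ 81 111 138] [ 68  93 115]
171 61 67 [ 91 125 156] [ 73 101 126] [ 63  87 108]
172 57 64 [ 92 126 157] [ 66  91 113] [ 59  81 100]
173 53 60 [ 92 127 158] [ 60  81 101] [55 74 92]
174 50 58 [ 93 129 160] [54 74 91] [51 70 86]
175 47 56 [ 95 131 163] [51 68 84] [49 66 81]
176 45 55 [ 97 134 166] [49 65 80] [47 64 78]
177 43 54 [ 98 136 169] [47 63 77] [47 63 77]
178 42 54 [100 138 172] [47 62 76] [46 62 76]
179 41 54 [101 1
[... 2347 characters left out ...]
 [31 46 77] [59 64 66] [49 55 61]
230 51 50 [31 46 77] [62 63 65] [50 55 59]
231 48 48 [30 45 77] [64 64 65] [50 54 58]
232 44 46 [30 45 77] [66 64 64] [50 53 57]
233 41 44 [30 46 77] [66 64 64] [49 52 57]
234 39 43 [32 48 79] [66 64 64] [48 52 57]
235 36 42 [37 54 83] [66 64 64] [47 51 56]
236 35 40 [46 63 89] [66 64 65] [46 50 55]
237 34 40 [60 76 99] [66 64 65] [44 48 54]
238 34 40 [ 77  92 112] [66 64 65] [43 47 53]
239 36 42 [ 97 110 126] [66 65 65] [41 46 52]
240 39 48 [117 128 140] [66 65 65] [40 45 52]
241 43 60 [136 144 154] [67 65 64] [38 44 50]
242 50 76 [153 159 165] [70 65 63] [37 42 50]
243 57 95 [166 170 174] [74 65 62] [36 41 49]
244 64 115 [175 178 179] [79 65 60] [34 40 48]
```

The side view gives the blade centred within about 1 mm of the gap, with under 0.5° of yaw error. I'll trim the yaw and lower it, watching the force.

Request:
step_arm(
  commands=[
    [0, 0, -0.005, -0.001, 0, 0.006, 0],
    [0, 0, 0, 0, 0, 0.006, 0],
    [0, 0, 0, 0, 0, 0.005, 0],
    [0, 0, 0, 0, 0, 0.005, 0],
    [0, 0, 0, 0, 0, 0, 0],
    [0, 0, 0, 0, 0, 0, 0],
  ],
)

```text
time: 13.0
position: [0.5258, 0.0767, 0.0879]
tcp_rot: [-3.118, 0.376, -0.005]
wrist_force: [0.1, -0.1, -0.8]
width: 0.0192
gripper_force: 49.2
```

Tip is about 7 mm into the gap with no contact force.

Request:
step_arm(
  commands=[
    [0, 0, 0, 0, 0, 0.006, 0],
    [0, 0, 0, 0, 0, 0.006, 0],
    [0, 0, 0, 0, 0, 0, 0],
    [0, 0, 0, 0, 0, 0, 0],
  ],
)

```text
time: 13.4
position: [0.5257, 0.0766, 0.0759]
tcp_rot: [-3.118, 0.376, -0.005]
wrist_force: [0.3, -0.8, -2.3]
width: 0.0189
gripper_force: 49.2
```

Request:
step_arm(
  commands=[
    [0, 0, 0, 0, 0, 0.006, 0],
    [0, 0, 0, 0, 0, 0.006, 0],
    [0, 0, 0, 0, 0, 0.004, 0],
    [0, 0, 0, 0, 0, 0, 0],
    [0, 0, 0, 0, 0, 0, 0],
  ],
)

```text
time: 13.9
position: [0.5259, 0.0767, 0.06]
tcp_rot: [-3.118, 0.376, -0.005]
wrist_force: [0.3, 0.7, -2.0]
width: 0.0192
gripper_force: 49.2
```

Request:
step_arm(
  commands=[
    [0, 0, 0, 0, 0, 0.002, 0],
    [0, 0, 0, 0, 0, 0.002, 0],
    [0, 0, 0, 0, 0, 0, 0],
    [0, 0, 0, 0, 0, 0, 0],
  ],
)

```text
time: 14.3
position: [0.526, 0.0767, 0.0561]
tcp_rot: [-3.118, 0.376, -0.005]
wrist_force: [0.3, -0.2, -1.3]
width: 0.0194
gripper_force: 49.2
```

Request:
step_arm(
  commands=[
    [0, 0, 0, 0, 0, 0.001, 0],
    [0, 0, 0, 0, 0, 0, 0],
    [0, 0, 0, 0, 0, 0, 0],
  ],
)

```text
time: 14.6
position: [0.526, 0.0767, 0.0552]
tcp_rot: [-3.118, 0.376, -0.006]
wrist_force: [-0.3, -1.2, -0.4]
width: 0.0191
gripper_force: 49.2
```

Request:
step_arm(
  commands=[
    [0, 0, 0, 0, 0, 0.001, 0],
    [0, 0, 0, 0, 0, 0, 0],
    [0, 0, 0, 0, 0, 0, 0],
  ],
)

```text
time: 14.9
position: [0.5261, 0.0767, 0.055]
tcp_rot: [-3.118, 0.376, -0.006]
wrist_force: [-3.1, -0.2, 5.1]
width: 0.0193
gripper_force: 50.2
```

Request:
step_arm(
  commands=[
    [0, 0, 0, 0, 0, 0.001, 0],
    [0, 0, 0, 0, 0, 0, 0],
    [0, 0, 0, 0, 0, 0, 0],
  ],
)

```text
time: 15.2
position: [0.5261, 0.0767, 0.055]
tcp_rot: [-3.119, 0.377, -0.006]
wrist_force: [-5.9, -0.3, 12.9]
width: 0.0193
gripper_force: 51.3
```

Seated at TCP z = 0.055, as predicted, with contact force rising. Next: release, rise and look.

Request:
step_arm(
  commands=[
    [0, 0, 0, 0, 0, -0.0015, 0],
    [0, 0, 0, 0, 0, 0, 0.5],
    [0, 0, 0, 0, 0, 0, 0.5],
    [0, 0, 0, 0, 0, 0, 0.5],
    [0, 0, 0, 0, 0, 0, 0.5],
    [0, 0, 0, 0, 0, -0.01, 0.5],
    [0, 0, 0, 0, 0, -0.02, 0.5],
    [0, 0, 0, 0, 0, -0.04, 0.5],
    [0, 0, 0, 0, 0, -0.04, 0.5],
    [0, 0, 0, 0, 0, -0.04, 0.5],
    [0, 0, 0, 0, 0, -0.04, 0.5],
    [0, 0, 0, 0, 0, 0, 0.5],
  ],
)

```text
time: 16.4
position: [0.529, 0.0777, 0.2516]
tcp_rot: [-3.114, 0.376, -0.025]
wrist_force: [0.3, 0.9, 0.0]
width: 0.0421
gripper_force: 0.0
```

```bash
python3 - <<'E'
from cell import arm,cams
from h import *
s=cams.snapshot("side");t=cams.snapshot("top")
o=arm.observe();print(o["position"],o["wrist_force"],delta(o,[.5606,.2188,.104],-13.9))
a=cv2.resize(t["img"][170:290,190:310],None,fx=4,fy=4,interpolation=cv2.INTER_CUBIC)
b=cv2.resize(s["img"][220:340,280:360],None,fx=4,fy=4,interpolation=cv2.INTER_CUBIC)
cv2.imwrite("pics/c4.png",np.hstack([a,b]))
for c in range(440,545,8):
    pass
E
```

```text
[0.52579332 0.07670288 0.24622374] [-0.51126089  0.19692118 -1.04150089] (array([-0.0025, -0.0062,  0.0024]), array([-0.0003, -0.1463,  0.1422]))
```

View pics/c4.png

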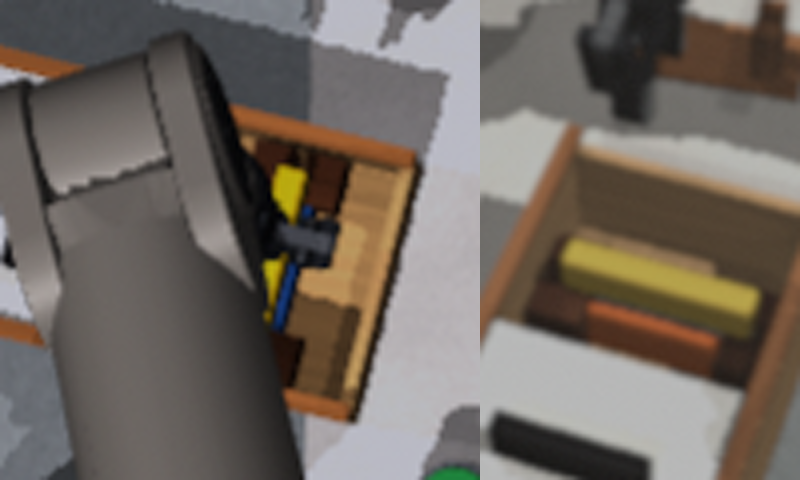

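The yellow back sits level on the combs, at (660,285) in the side half. Now I'll shut the cover.

Request:
step_arm(
  commands=[
    [-0.0025, -0.0062, 0.0024, 0, 0, 0, 0.6],
    [0, 0, 0, 0, -0.036, 0, 0.6],
    [0, 0, 0, 0, -0.036, 0, 0.6],
    [0, 0, 0, 0, -0.036, 0, 0.6],
    [0, 0, 0, 0, -0.038, 0, 0.6],
    [0, 0, 0, 0, 0, 0, 0.6],
    [0, 0, 0, 0, 0, 0.04, 0.6],
    [0, 0, 0, 0, 0, 0.04, 0.6],
    [0, 0, 0, 0, 0, 0.03, 0.6],
    [0, 0, 0, 0, 0, 0.02, 0.6],
    [0, 0, 0, 0, 0, 0, 0.6],
    [0, 0, 0, 0, 0, 0, 0.6],
  ],
)

```text
time: 17.7
position: [0.5595, 0.2177, 0.1139]
tcp_rot: [3.117, -0.38, -0.007]
wrist_force: [0.8, 1.0, 0.5]
width: 0.0513
gripper_force: 0.0
```

```bash
python3 - <<'E'
from cell import arm
from h import *
o=arm.observe();print(o["position"],o["wrist_force"],delta(o,[.5606,.2188,.104],-13.9))
E
```

```text
[0.55954492 0.21770121 0.11388949] [0.76794119 1.02321477 0.49891444] (array([ 0.0019,  0.0045, -0.0003]), array([ 0.0008, -0.0013,  0.0099]))
```

Request:
step_arm(
  commands=[
    [0.0019, 0.0045, 0, 0.0008, -0.001, 0.0095, 0.6],
    [0, 0, 0, 0, 0, 0, 0],
    [0, 0, 0, 0, 0, 0, 0],
    [0, 0, 0, 0, 0, 0, 0],
    [0, 0, 0, 0, 0, 0, 0],
    [0, 0, 0, 0, 0, 0, 0],
  ],
  force=30,
)

```text
time: 18.3
position: [0.5612, 0.2187, 0.1058]
tcp_rot: [-3.118, 0.38, -0.004]
wrist_force: [-1.0, -2.4, 5.1]
width: 0.0131
gripper_force: 31.5
```

Request:
step_arm(
  commands=[
    [0, 0, 0, 0, 0.01, 0, 0],
    [0, 0, 0, 0, 0.02, 0, 0],
    [0, 0, 0, 0, 0.02, 0, 0],
    [0, 0, 0, 0, 0.02, 0, 0],
    [0, 0, 0, 0, 0.02, 0, 0],
    [0, 0, 0, 0, 0.02, 0, 0],
    [0, 0, 0, 0, 0.015, 0, 0],
    [0, 0, 0, 0, 0.01, 0, 0],
    [0, 0, 0, 0, 0.005, 0, 0],
    [0, 0, 0, 0, 0, 0, 0],
    [0, 0, 0, 0, 0, 0, 0],
  ],
)

```text
time: 19.4
position: [0.5276, 0.082, 0.1057]
tcp_rot: [-3.118, 0.381, -0.004]
wrist_force: [-1.1, -1.3, 6.9]
width: 0.0133
gripper_force: 32.0
```

Request:
step_arm(
  commands=[
    [0, 0, 0, 0, 0.002, 0, 0],
    [0, 0, 0, 0, 0.002, 0, 0],
    [0, 0, 0, 0, 0.001, 0, 0],
    [0, 0, 0, 0, 0, 0, 0],
    [0, 0, 0, 0, 0, 0, 0],
  ],
)

```text
time: 19.9
position: [0.5267, 0.0785, 0.1057]
tcp_rot: [-3.117, 0.38, -0.005]
wrist_force: [-0.7, 0.3, 5.8]
width: 0.0136
gripper_force: 31.8
```

Request:
step_arm(
  commands=[
    [0, 0, 0, 0, 0.0015, 0, 0],
    [0, 0, 0, 0, 0.0015, 0, 0],
    [0, 0, 0, 0, 0, 0, 0],
    [0, 0, 0, 0, 0, 0, 0],
  ],
)

```text
time: 20.3
position: [0.5266, 0.0778, 0.1057]
tcp_rot: [-3.114, 0.378, -0.007]
wrist_force: [0.3, 6.2, 3.7]
width: 0.0132
gripper_force: 31.6
```

Request:
step_arm(
  commands=[
    [0, 0, 0, 0, 0.002, 0, 0],
    [0, 0, 0, 0, 0, 0, 0],
    [0, 0, 0, 0, 0, 0, 0],
  ],
)

```text
time: 20.6
position: [0.5266, 0.0778, 0.1058]
tcp_rot: [-3.111, 0.376, -0.009]
wrist_force: [2.5, 8.9, 1.4]
width: 0.0134
gripper_force: 31.4
```

The cover is hard against the shut stop after 145 mm of travel. I'll release and retreat.

Request:
step_arm(
  commands=[
    [0, 0, 0, 0, -0.002, 0, 0],
    [0, 0, 0, 0, 0, 0, 0.6],
    [0, 0, 0, 0, 0, 0, 0.6],
    [0, 0, 0, 0, 0, 0, 0.6],
    [0, 0, 0, 0, 0, 0, 0.6],
    [0, 0, 0, 0, 0, -0.03, 0.6],
    [0, 0, 0, 0, 0, -0.04, 0.6],
    [0, 0, 0, 0, 0, -0.04, 0.6],
    [0, 0, 0, 0, 0, -0.04, 0.6],
    [0, 0, 0, 0, 0.04, 0, 0.6],
    [0, 0, 0, 0, 0.05, 0, 0.6],
    [0, 0, 0, 0, 0.05, 0, 0.6],
  ],
)

```text
time: 21.8
position: [0.4909, -0.0621, 0.2551]
tcp_rot: [-3.118, 0.378, -0.004]
wrist_force: [0.9, -0.5, -0.4]
width: 0.0513
gripper_force: 0.0
```

Request:
step_arm(
  commands=[
    [0, 0, 0, 0, 0.05, 0, 0.6],
    [0, 0, 0, 0, 0.05, 0, 0.6],
    [0, 0, 0, 0, 0.04, 0, 0.6],
    [0, 0, 0, 0, 0, 0, 0.6],
    [0, 0, 0, 0, 0, 0, 0.6],
  ],
)

```text
time: 22.3
position: [0.4572, -0.1974, 0.2543]
tcp_rot: [-3.117, 0.385, -0.002]
wrist_force: [-0.1, 0.4, -0.1]
width: 0.0516
gripper_force: 0.0
```

```bash
python3 - <<'E'
from cell import arm,cams
from h import *
t=cams.snapshot("top");cv2.imwrite("pics/top5.png",t["img"])
print(arm.observe()["position"])
for n,s in(("before",load("pics/top0.npz")),("now",t)):
    print(n,rect(s,(0,0,0),(180,255,60),(235,205,270,260),.126)[:2],rect(s,(100,120,30),(125,255,255),(425,205,465,275),.08)[1])
E
```

```text
[ 0.45785344 -0.19590941  0.25441918]
before (((525.8458251953125, 81.09478759765625), (15.487092018127441, 87.32070922851562), 76.07808685302734), array([525.57148346,  81.15745773])) [ 511.77077137 -406.63948903]
now (((524.2530517578125, 74.67761993408203), (15.161453247070312, 87.42383575439453), 75.0320816040039), array([523.94353014,  74.80243201])) [ 511.15948367 -406.92373634]
```

View pics/top5.png

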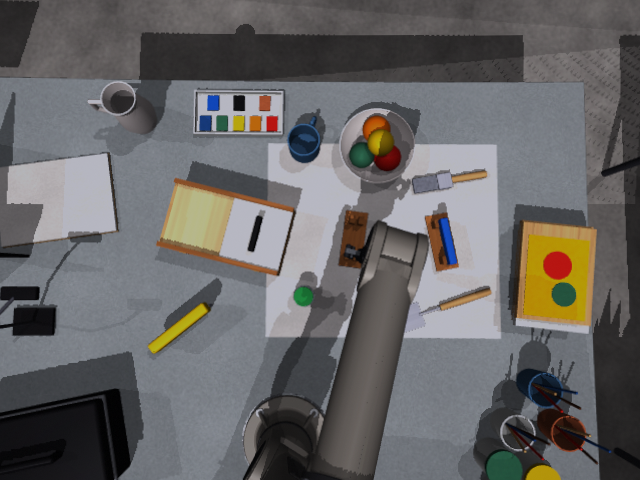

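The cover is shut, with its handle at (256,231) and about 6 mm further shut than at the start. The bystanders haven't moved and the arm is clear. I'll hand it in.

```bash
python3 -c "
from cell import arm
print(arm.sign_off())"
```

```text
the job is handed in; nothing more can be done
None
```

The job is done and handed in at about 22 s: the yellow-backed blade sits on the combs in the gap, the cover is shut over it, and I disturbed nothing else that I could see.

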